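# Fold down the orange sample tags

### The arm

A 6-joint arm with a two-finger parallel gripper is mounted at the origin on the work surface. World frame = base frame: x ahead of the robot, y to its left, z up, the work surface at z = 0. Lengths are in m, angles in rad, forces in N, time in s.
With the tool pointing down it reaches from about 0.25 to 0.775 m from the base axis. Payload 4 kg.
Tool frame: the origin (TCP) lies midway between the tips of the shut fingers; the grasp point (between the pads) lies 19 mm behind it; z points along the fingers, y is the line along which they close (so a half turn about z gives the same grasp; the last joint's range is limited). The gripper opens to 85 mm and grips with 20 to 120 N. Pads are 22 mm wide; open, the fingers measure 114 mm over their backs; the gripper's body (76 mm by 85 mm) begins 54 mm behind the grasp point. The pads swing forward as they close: fully open they stand 13 mm farther back than shut.
Start: joints at [-1.45, 0.087, 1.371, -0, 1.684, -0.103], TCP at [0.122, -0.536, 0.231] pointing down, gripper open.
Joint ranges: [-3.1, 3.1], [-0.76, 2.03], [0.27, 2.55], [-1.08, 4.22], [0.17, 2.65], [-2.57, 2.57]. Speed limits (rad/s): [2.79, 2.79, 3.14, 3.14, 3.14, 3.14].

### API

Orientations are given as [roll, pitch, yaw] about the fixed x, y, z axes, in that order (R = Rz(yaw) Ry(pitch) Rx(roll)).
In Python, from rig import get_obs, capture, finish_job gives the robot as it stands.
- The arm moves only by the tool arm_command, never from a script. Its argument "steps" is a list of rows, each a list of 7 numbers: the shift along the tool's x, y, z in mm, then the turn, a rotation vector about the tool's x, y, z in rad, then the finger opening in mm, from 0 to 85.4. In form: [[x, y, z, rx, ry, rz, gripper], ...]. A call has 1 to 8 rows; each row is the pose to reach, as a shift and turn from the pose commanded when the call began, along the tool's axes at that moment; what a row does not reach only later rows make up. A row lasts 1/8 s, in which the tool goes at most 62.5 mm and 10.7 degrees, less where a joint would pass 70% of its speed; a pose out of reach is approached as far as the arm can. A call with a gripper value outside its range is refused whole. The fingers move at their own pace and stop on an object; the grip force is fixed at half the most. Time passes only in rows, so rows that repeat a pose let the fingers close. It gives the time, the measured TCP pose, the force, the opening and the grip force at its end, in the units of the state.
- get_obs(): the state, without advancing time (a new reading comes with each control period).
- capture(name): name is "scene" or "top" or "wrist"; returns a dict with "pixels" (480x640x3 uint8, blue, green, red), "fx", "fy", "cx", "cy" (pixels), "R" (3x3) and "t" (3): a world point X has camera coordinates R X + t. Camera axes: x right, y down, z forward; pixel columns grow to the right and rows downward; lengths in m; the calibration is good to about 2 mm. A picture is of the moment at which its call begins. There is no depth.
- finish_job(): hands the job in; it is judged then, once.
The state is a dict: "time": time; "qpos": joint angles; "qvel": joint speeds; "joint_torque": joint torques, N m; "tcp_pos": TCP position; "ee_rot": TCP orientation; "force": force on the tool from outside, world axes, zero at the start; "moment": the same for the moment, N m; "opening": finger opening in m; "grip_force": force on a finger pad.
Only numpy, scipy, OpenCV 4.12 (cv2) and the standard library are available. Lean on these libraries where they do the work, as an engineer would, in place of code of your own. Each camera call takes 0.05 s, during which the arm holds its last target. There are 200 camera calls.

### The job

Every sample on the rail with orange tags has been checked: run the closed fingertips lightly along its curved row, starting at the end with the green stud, so that all seven orange tags fold down flat one after another in order. Only touch the tags: do not lift the rail, press hard on it or shove it out of place. Leave the blue tags standing and leave the other things on the bench where they are.

Things in the scene. Friction and masses are not known exactly. Their poses are not given: they have to be found in the camera images.
- orange_rail: loose, about 0.8 kg, curved aluminium sample rail flat on the bench, plate 6 mm thick, 86 mm wide, with a narrow orange band and seven ORANGE hinged tags. Origin on the underside, z up. Hinge pins lie on an arc of radius 140 mm about the rail's point x = -130 mm, y = 0: tag k (1 to 7) at x = 140 cos(a) - 130 mm, y = 140 sin(a) mm, a = (k - 4) * 0.272 rad. It slides if pushed hard
- orange_rail_stud (a point): top of the green stud (16 mm across, 10 mm over the bench) that marks the starting end of the orange rail, on the same arc at a = -1.03 rad, 30 mm before tag 1
- orange_rail_first (a point): hinge pin of orange tag 1, next to the green stud, at the rail's -y end; 12 mm over the bench. Each tag is a thin stiff plate 20 mm wide across the arc, 2.5 mm thick, 30 mm tall above its pin (top 42 mm over the bench); neighbours stand 38 mm apart along the arc
- orange_rail_middle (a point): hinge pin of orange tag 4, the middle one; 12 mm over the bench. Beside each tag, on the outer side of the arc on radius 181 mm, a round steel tin 34 mm across is fixed to the rail, its top 17 mm over the bench
- orange_rail_last (a point): hinge pin of orange tag 7, the end far from the green stud; 12 mm over the bench. Tags fold along the arc only away from the stud, turn very easily (well under 1 N), stand by slight friction and drop flat by themselves once pushed about 0.4 rad over
- blue_rail: a second rail of the same shape and size with a narrow BLUE band and BLUE tags, which are to stay standing; same origin and axes
- sieve: loose brass sieve ring, 100 mm across, 40 mm high, origin at the centre of its underside
- white_box: loose open white plastic box, 65 x 65 x 80 mm high, origin at the centre of its underside
- jar: loose amber jar with a green cap, 60 mm across, 80 mm high, origin at the centre of its underside
- orange1 (a joint): angle of orange tag 1: 0 = upright (-0.15 is leaning back), 1.5 = folded flat
- orange2 (a joint): angle of orange tag 2: 0 = upright (-0.15 is leaning back), 1.5 = folded flat
- orange3 (a joint): angle of orange tag 3: 0 = upright (-0.15 is leaning back), 1.5 = folded flat
- orange4 (a joint): angle of orange tag 4: 0 = upright (-0.15 is leaning back), 1.5 = folded flat
- orange5 (a joint): angle of orange tag 5: 0 = upright (-0.15 is leaning back), 1.5 = folded flat
- orange6 (a joint): angle of orange tag 6: 0 = upright (-0.15 is leaning back), 1.5 = folded flat
- orange7 (a joint): angle of orange tag 7: 0 = upright (-0.15 is leaning back), 1.5 = folded flat
- blue1 (a joint): angle of blue tag 1: 0 = upright (-0.15 is leaning back), 1.5 = folded flat
- blue2 (a joint): angle of blue tag 2: 0 = upright (-0.15 is leaning back), 1.5 = folded flat
- blue3 (a joint): angle of blue tag 3: 0 = upright (-0.15 is leaning back), 1.5 = folded flat
- blue4 (a joint): angle of blue tag 4: 0 = upright (-0.15 is leaning back), 1.5 = folded flat
- blue5 (a joint): angle of blue tag 5: 0 = upright (-0.15 is leaning back), 1.5 = folded flat
- blue6 (a joint): angle of blue tag 6: 0 = upright (-0.15 is leaning back), 1.5 = folded flat
- blue7 (a joint): angle of blue tag 7: 0 = upright (-0.15 is leaning back), 1.5 = folded flat

How it is judged:
By the outcome, as a careful person would: the job done as asked, in the order asked, and still so for the second after the job is handed in, with the robot touching nothing.
It also fails if it takes over 42 s, if anything falls off the work surface, if the arm or the gripper's body presses on something with over 40 N, if the wrist force passes 120 N, or if a joint passes its speed limit or range.

## Working session

There is one attempt and no reset: what is moved stays moved. The work goes in short steps, Python scripts to look and compute and a tool call to move; the robot and the scene stay as the last step left them, time stands still between calls to the robot, and variables do not carry over. Pictures are saved under pics/ and viewed, at most 10 in all, crops included, and the job is handed in when it is done.

Besides the shell and the picture viewer there is one more tool, called after "Call:" by a JSON object that holds its "op" and its "data", one argument or row to a line. arm_command: Moves the arm, as the interface text tells. Its arguments: {"type":"object","properties":{"steps":{"type":"array"}},"required":["steps"]}

```bash
mkdir -p pics; python3 - <<'E'
from rig import *
import cv2,numpy as np
for n in("top","scene"):
    c=capture(n);cv2.imwrite(f"pics/{n}.png",c["pixels"]);np.savez(n,**c)
print(get_obs()); print(c["fx"])
E
```

```text
{'time': 0.1, 'qpos': array([-1.45008190e+00,  8.79113214e-02,  1.37211600e+00,  2.35145200e-05,
        1.68359251e+00, -1.03103721e-01]), 'qvel': array([-3.47375459e-04, -1.20128593e-03, -2.21452487e-03, -1.55887638e-03,
       -1.08552706e-04, -8.96147060e-05]), 'joint_torque': array([ 1.41606906e-03, -3.53013754e+01, -3.14219391e+01, -3.40499837e-04,
        7.94085179e-03,  2.41620697e-06]), 'tcp_pos': array([ 0.12202181, -0.53583681,  0.23023311]), 'ee_rot': array([-3.13957864e+00, -2.31885819e-04,  2.23820535e-01]), 'force': array([ 0.06035596, -0.76812781, -0.37322971]), 'moment': array([ 0.0043932 , -0.0406134 ,  0.00129479]), 'grip_force': 0.0, 'opening': 0.08528287166041784}
461.1327354443713
```

View pics/top.png

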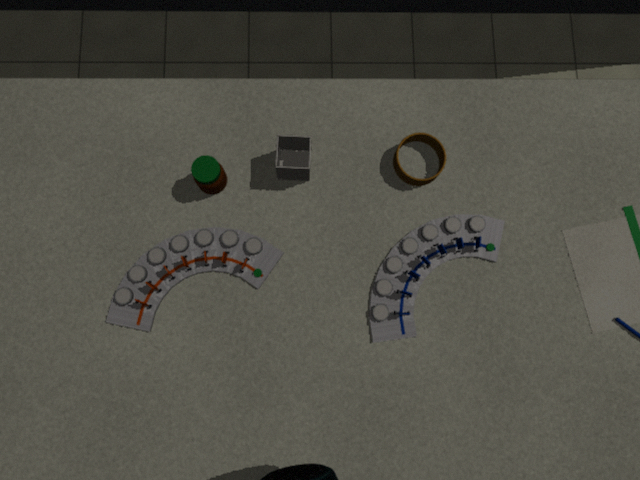

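View pics/scene.png

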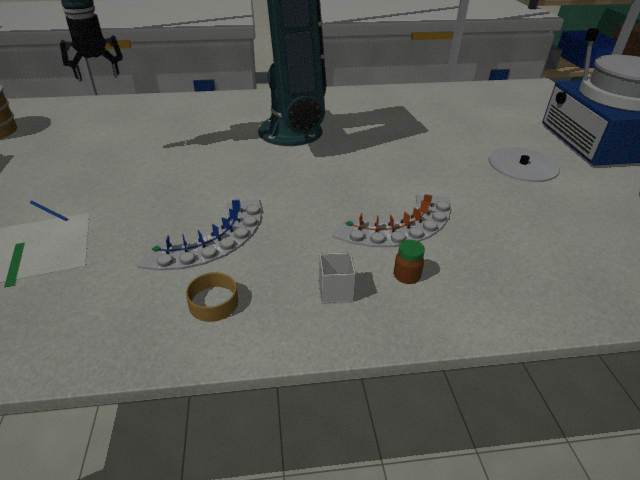

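The top view shows the orange rail at left, with its stud at (257,272) and its far end near (139,322). The blue rail is at right, and the jar and box lie beyond the outer side of the orange rail. I'll measure the stud and tins and fit the rail pose to them.

```bash
cat > h.py <<'E'
import cv2,numpy as np
from scipy.optimize import least_squares
def ray(c,uv,z):
    uv=np.atleast_2d(uv).astype(float)
    d=np.c_[(uv[:,0]-c["cx"])/c["fx"],(uv[:,1]-c["cy"])/c["fy"],np.ones(len(uv))]@c["R"]
    o=-c["R"].T@c["t"]
    return (o+d*((z-o[2])/d[:,2])[:,None])[:,:2]
def proj(c,X):
    p=np.atleast_2d(X)@c["R"].T+c["t"]
    return np.c_[p[:,0]/p[:,2]*c["fx"]+c["cx"],p[:,1]/p[:,2]*c["fy"]+c["cy"]]
def arc(r,a): return np.c_[r*np.cos(a)-.13,r*np.sin(a)]
def w(p,q):
    c,s=np.cos(p[2]),np.sin(p[2]); return q@np.array([[c,s],[-s,c]])+p[:2]
A=(np.arange(1,8)-4)*.272
E
python3 - <<'E'
from h import *
c=np.load("top.npz");im=c["pixels"]
hsv=cv2.cvtColor(im,cv2.COLOR_BGR2HSV)
g=cv2.inRange(hsv,(50,120,50),(80,255,255))
n,l,s,ce=cv2.connectedComponentsWithStats(g)
for i in range(1,n):
    if s[i,4]>8: print(s[i],ce[i],ray(c,ce[i],.01))
k=[i for i in range(1,n) if abs(ce[i]-[257,272]).max()<8][0]
stud=ray(c,ce[k],.01)
t=cv2.HoughCircles(cv2.resize(cv2.cvtColor(im,7-1),None,fx=4,fy=4,interpolation=2)[880:1240,400:1160],3,1,70,param1=80,param2=18,minRadius=32,maxRadius=48)[0]
t=(t[:,:2]+[400,880])/4-.375; print(t[np.argsort(t[:,0])])
T0=ray(c,t,.017)
s0=np.array([[253,246],[230,239],[204,238],[179,244],[156,256],[137,273],[123,296]])
m=[];
for q in s0:
    d=np.linalg.norm(t-q,axis=1);m.append(T0[d.argmin()] if d.min()<6 else [np.nan]*2)
m=np.array(m);ok=~np.isnan(m[:,0])
f=lambda p:np.r_[(w(p,arc(.181,A))-m)[ok].ravel(),(w(p,arc(.14,np.array([-1.03])))-stud).ravel()]
best=min((least_squares(f,[*m[ok].mean(0),y],loss="soft_l1",f_scale=.002) for y in(0,1.5,3,-1.5)),key=lambda r:r.cost)
p=best.x;print("pose",p,"res mm",(f(p)*1000).round(1))
print(w(p,arc(.14,np.r_[-1.03,A])).round(4)); print("center",w(p,np.array([[-.13,0]])))
np.save("p",p)
for z in (.0,.08):print("jar/box",ray(c,[[206,168],[210,183],[293,143],[293,170]],z).round(3))
E
```

```text
[192 156  28  26 565] [205.10265487 168.23362832] [[0.75407802 0.20377576]]
[623 206  17  52 345] [632.97391304 226.43768116] [[ 0.62782504 -0.65638477]]
[487 244   7   7  42] [490.07142857 246.80952381] [[ 0.5891816  -0.36167873]]
[254 269   7   8  46] [257.10869565 272.36956522] [[0.54365079 0.09893703]]
[[156.25 254.75]]
pose [0.55510133 0.23120914 0.36295447] res mm [ 0.1  0.5 -0.1 -0.5]
[[0.5436 0.0984]
 [0.5594 0.1238]
 [0.5713 0.1598]
 [0.573  0.1978]
 [0.5644 0.2348]
 [0.5463 0.2681]
 [0.5198 0.2953]
 [0.487  0.3144]]
center [[0.43357057 0.18505423]]
jar/box [[0.758 0.204]
 [0.726 0.195]
 [0.81  0.028]
 [0.753 0.028]]
jar/box [[0.732 0.189]
 [0.703 0.181]
 [0.78  0.027]
 [0.727 0.027]]
```

Call:
{"op": "arm_command", "data": {
  "steps": [
    [0, 0, -50, 0, 0, 0, 0],
    [545, -594, -50, 0, 0, 0, 0],
    [545, -594, -50, 0, 0, 0, 0],
    [545, -594, -50, 0, 0, 0, 0],
    [545, -594, -50, 0, 0, 0, 0],
    [545, -594, -50, 0, 0, 0, 0],
    [545, -594, -50, 0, 0, 0, 0],
    [545, -594, -50, 0, 0, 0, 0]
  ]
}}

```text
time: 1.1
tcp_pos: [0.3393, -0.1544, 0.281]
ee_rot: [3.141, -0.0, 0.223]
force: [0.3, -1.1, -0.1]
opening: -0.0001
grip_force: 0.0
```

Call:
{"op": "arm_command", "data": {
  "steps": [
    [240, -260, 0, 0, 0, 0, 0],
    [240, -260, 0, 0, 0, 0, 0],
    [240, -260, 0, 0, 0, 0, 0],
    [240, -260, 0, 0, 0, 0, 0],
    [240, -260, 0, 0, 0, 0, 0],
    [240, -260, 0, 0, 0, 0, 0],
    [240, -260, 0, 0, 0, 0, 0],
    [240, -260, 0, 0, 0, 0, 0]
  ]
}}

```text
time: 2.1
tcp_pos: [0.5148, 0.15, 0.2807]
ee_rot: [3.141, 0.002, 0.224]
force: [-0.2, 0.2, 0.3]
opening: 0.0001
grip_force: 0.0
```

```bash
python3 - <<'E'
from rig import *
from h import *
c=capture("wrist");np.savez("wr",**c)
im=c["pixels"].copy();p=np.load("p.npy")
o=get_obs();print(o["tcp_pos"],o["ee_rot"],-c["R"].T@c["t"])
for r,a,z,col in((.14,np.r_[-1.03,A],.012,(255,0,255)),(.181,A,.017,(255,255,0))):
    q=w(p,arc(r,a))
    for u in proj(c,np.c_[q,np.full(len(q),z)]): cv2.circle(im,tuple(int(v) for v in u.round()),3,col,1)
cv2.imwrite("pics/wr.png",im)
E
```

```text
[0.51481249 0.14958887 0.28114767] [3.14104587e+00 7.21308195e-04 2.22894901e-01] [0.5902684  0.16692825 0.42325406]
```

View pics/wr.png

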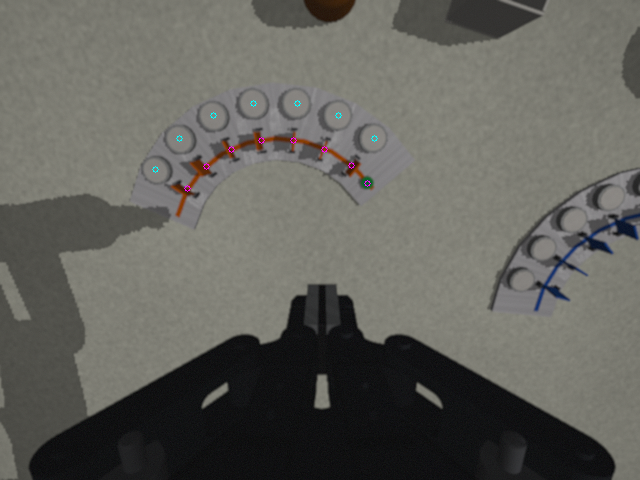

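All seven tins and the pins line up with the fit to about 1 px, and every orange tag is standing. Next I'll work out the path numbers.

```bash
cat > plan.py <<'E'
from rig import *
from h import *
def rows(a,z=.030):
    p=np.load("p.npy");o=get_obs();y=o["ee_rot"][2]
    d=w(p,arc(.14,np.atleast_1d(a)))-o["tcp_pos"][:2]
    T=np.c_[d@[np.cos(y),np.sin(y)],d@[np.sin(y),-np.cos(y)],np.full(len(d),o["tcp_pos"][2]-z)]
    print((T*1000).round(0).astype(int).tolist())
E
python3 -c "
from plan import *
rows(-1.06)"
```

```text
[[13, 59, 251]]
```

Call:
{"op": "arm_command", "data": {
  "steps": [
    [13, 59, 0, 0, 0, 0, 0],
    [13, 59, 60, 0, 0, 0, 0],
    [13, 59, 120, 0, 0, 0, 0],
    [13, 59, 170, 0, 0, 0, 0],
    [13, 59, 200, 0, 0, 0, 0],
    [13, 59, 200, 0, 0, 0, 0],
    [13, 59, 200, 0, 0, 0, 0]
  ]
}}

```text
time: 3.02
tcp_pos: [0.542, 0.0951, 0.0835]
ee_rot: [3.141, -0.003, 0.223]
force: [-0.1, 0.5, 0.9]
opening: 0.0003
grip_force: 0.0
```

```bash
python3 - <<'E'
from plan import *
rows(-1.06)
c=capture("wrist");cv2.imwrite("pics/w2.png",c["pixels"])
E
```

```text
[[-1, 0, 53]]
```

View pics/w2.png

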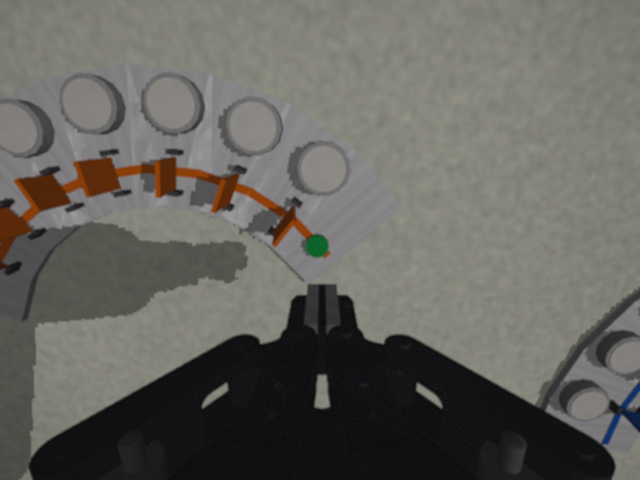

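The wrist view shows the tips at about (321,290), just short of the stud at (317,245), as expected while they are still above it. Tag 1 stands at (285,228). I'll descend now.

Call:
{"op": "arm_command", "data": {
  "steps": [
    [-1, 0, 25, 0, 0, 0, 0],
    [-1, 0, 45, 0, 0, 0, 0],
    [-1, 0, 53, 0, 0, 0, 0],
    [-1, 0, 53, 0, 0, 0, 0],
    [-1, 0, 53, 0, 0, 0, 0]
  ]
}}

```text
time: 3.7
tcp_pos: [0.5412, 0.0957, 0.0299]
ee_rot: [3.141, -0.003, 0.224]
force: [0.6, -1.0, 0.2]
opening: 0.0001
grip_force: 0.0
```

```bash
python3 -c "
from plan import *
rows(np.linspace(-1.06,-.36,9)[1:]);rows(-1.06)"
```

```text
[[9, -7, 0], [18, -16, 0], [26, -25, 0], [33, -35, 0], [39, -46, 0], [44, -57, 0], [48, -69, 0], [52, -80, 0]]
[[0, 0, 0]]
```

Call:
{"op": "arm_command", "data": {
  "steps": [
    [9, -7, 0, 0, 0, 0, 0],
    [18, -16, 0, 0, 0, 0, 0],
    [26, -25, 0, 0, 0, 0, 0],
    [33, -35, 0, 0, 0, 0, 0],
    [39, -46, 0, 0, 0, 0, 0],
    [44, -57, 0, 0, 0, 0, 0],
    [48, -69, 0, 0, 0, 0, 0],
    [52, -80, 0, 0, 0, 0, 0]
  ]
}}

```text
time: 4.7
tcp_pos: [0.5729, 0.186, 0.0283]
ee_rot: [3.142, 0.0, 0.224]
force: [-0.8, -0.1, -0.8]
opening: -0.0001
grip_force: 0.0
```

```bash
python3 - <<'E'
from plan import *
rows(np.linspace(-.36,.34,9)[1:])
c=capture("scene");im=c["pixels"][170:270,310:480];cv2.imwrite("pics/s2.png",cv2.resize(im,None,fx=4,fy=4))
E
```

```text
[[3, -11, -2], [4, -24, -2], [4, -36, -2], [3, -48, -2], [1, -60, -2], [-2, -72, -2], [-7, -83, -2], [-12, -95, -2]]
```

View pics/s2.png

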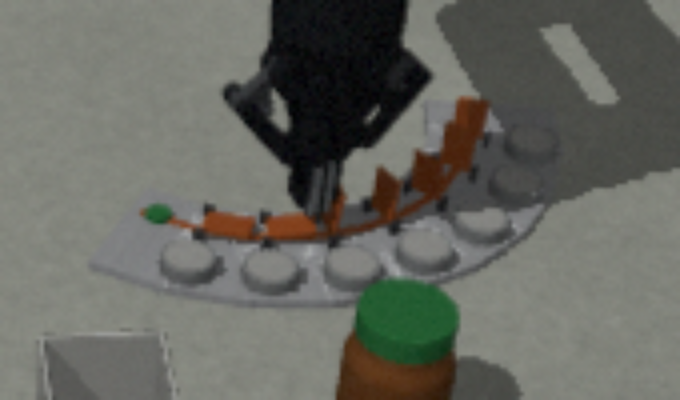

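Tags 1 and 2 are flat (crop pixels (230,226) and (292,227)), and the tip is at tag 3. The rail hasn't moved, so I'll carry on.

Call:
{"op": "arm_command", "data": {
  "steps": [
    [3, -11, -1, 0, 0, 0, 0],
    [4, -24, -1, 0, 0, 0, 0],
    [4, -36, -1, 0, 0, 0, 0],
    [3, -48, -1, 0, 0, 0, 0],
    [1, -60, -1, 0, 0, 0, 0],
    [-2, -72, -1, 0, 0, 0, 0],
    [-7, -83, -1, 0, 0, 0, 0],
    [-12, -95, -1, 0, 0, 0, 0]
  ]
}}

```text
time: 5.75
tcp_pos: [0.5396, 0.2757, 0.0292]
ee_rot: [3.141, 0.0, 0.224]
force: [0.4, 0.5, -0.0]
opening: -0.0001
grip_force: 0.0
```

```bash
python3 - <<'E'
from plan import *
rows(np.linspace(.34,.98,9)[1:])
E
```

```text
[[-5, -9, -1], [-11, -19, -1], [-18, -27, -1], [-26, -36, -1], [-34, -43, -1], [-43, -50, -1], [-52, -56, -1], [-62, -61, -1]]
```

Call:
{"op": "arm_command", "data": {
  "steps": [
    [-5, -9, 0, 0, 0, 0, 0],
    [-11, -19, 0, 0, 0, 0, 0],
    [-18, -27, 0, 0, 0, 0, 0],
    [-26, -36, 0, 0, 0, 0, 0],
    [-34, -43, 0, 0, 0, 0, 0],
    [-43, -50, 0, 0, 0, 0, 0],
    [-52, -56, 0, 0, 0, 0, 0],
    [-62, -61, 0, 0, 0, 0, 0]
  ]
}}

```text
time: 6.75
tcp_pos: [0.4655, 0.321, 0.0293]
ee_rot: [3.142, 0.0, 0.224]
force: [0.4, 0.5, 0.3]
opening: 0.0
grip_force: 0.0
```

Call:
{"op": "arm_command", "data": {
  "steps": [
    [0, 0, 0, 0, 0, 0, 0],
    [0, 0, -30, 0, 0, 0, 0],
    [0, 0, -80, 0, 0, 0, 0],
    [0, 0, -140, 0, 0, 0, 0],
    [0, 0, -180, 0, 0, 0, 0],
    [0, 0, -180, 0, 0, 0, 0],
    [0, 0, -180, 0, 0, 0, 0]
  ]
}}

```text
time: 7.62
tcp_pos: [0.466, 0.3205, 0.2083]
ee_rot: [3.141, 0.001, 0.223]
force: [-0.6, -0.6, -1.3]
opening: -0.0001
grip_force: 0.0
```

```bash
python3 - <<'E'
from plan import *
c=capture("scene");im=c["pixels"][170:310,130:480];cv2.imwrite("pics/s3.png",cv2.resize(im,None,fx=2.2,fy=2.2))
E
```

```text
(no output)
```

View pics/s3.png

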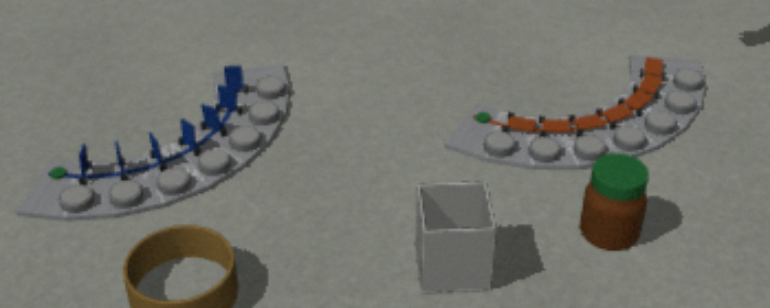

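All seven orange tags lie flat, from (520,124) to (653,68). The blue tags are standing and nothing else has moved.

```bash
python3 -c "
from rig import *
print(finish_job())"
```

```text
the job is handed in; nothing more can be done
None
```

The job is handed in: all seven orange tags were folded flat with one light sweep from the stud end, with the blue tags still standing and the rail and other things where they were in the last picture.

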